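# Pin the two swing-out nursery trays together again

## Task

The two tiers of the clear tray organiser have been washed: slide the upper tray, with what stands in it, until it sits square over the lower one and the holes in their ears line up, then take the pivot pin from the drying rack and pass it down through the upper ear, the two loose spacer rings and the lower boss until its knob sits fully down on the ear, and let go. The rings lie out of line where you cannot see them well, so feel the pin through gently and never force it: the acrylic cracks. Do not tip the glass bottle or the lidded dish, and leave the other things on the nightstand where they are.

Things in the scene. Friction and masses are not known exactly. Their poses are not given: they have to be found in the camera images.
- lower_tray: lower tier, stuck to the nightstand (never moves): clear acrylic tray 160 mm (its x) by 230 mm (its y), rim 70 mm high, walls 4 mm, its rim turned inward as a flat ledge on which the upper tray rides. Origin: centre of its underside; z up. At the middle of its -y end it carries a white plastic boss, see lower_hole
- lower_hole (a point): mouth of the pin hole in the lower boss, on its axis: 150 mm from the lower tray's origin along its -y, 44 mm above the nightstand; axes as the lower tray's. The hole is 14 mm wide, straight through (24 mm), sharp-edged. Over it stands the cup with the loose rings, see cup_rim
- cup_rim (a point): centre of the rim of the boss's round cup (inside 38 mm, outside 44), 21.5 mm above lower_hole. In it lie two loose rings, orange below, beech above: outside 25, hole 14, thickness 10 mm, sharp-edged; tops 10 and 20 mm above lower_hole. Each lies 3 to 5.5 mm off the axis, this way or that, not measured; the pin slides a ring easily once its tip is in the hole. The ear passes 4.5 mm above
- upper_hole (a point): hole of the upper tray's pivot ear, at the ear's top face; x across the ear, y along the tray, z up. Ear: clear blue-tinted acrylic, 36 mm wide (x), 16 mm thick, 59 mm long from the tray's -y end wall; hole 16 mm wide, sharp-edged, 35 mm out from that wall, which rises 29 mm above the ear's top. Lined up, this point is 42 mm straight above lower_hole with axes parallel to it
- upper_floor (a point): centre of the upper tray's underside, 150 mm from the hole's axis along +y; axes as the tray's. Clear acrylic tray, 160 mm (x) by 230 mm (y) by 45 mm high, loose: it rests flat on the lower tray's rim and slides on it; 0.45 to 0.6 kg with what it holds
- pin_knob (a point): centre of the pivot pin's beech knob, 23 mm above its underside, 101 mm above the shaft's tip; z along the pin, up. Knob: flat grip 34 mm wide (x), 22 mm thick (y), 46 mm high, with a round flange 30 mm wide, 3 mm thick at its underside; below it an aluminium shaft 12 mm wide, 78 mm long; 80 g. It stands upright in a 15 mm hole, 45 mm deep, of the drying rack's grey block, whose top is 54 mm above the nightstand
- pin_tip (a point): lower end of the pin's shaft, on its axis: a flat 9 mm wide with a chamfer 1.5 mm wide and 2 mm high. Fully home, with the knob's underside on the ear's top, it lies 36 mm below lower_hole
- bottle: glass feeding bottle standing in the upper tray, 58 mm in diameter, 129 mm high; origin: centre of its underside; z up
- dish: lidded ceramic dish standing in the upper tray, 76 mm in diameter, 55 mm high with its knob; origin: centre of its underside; z up
- cream_jar: cream jar on the nightstand, 60 mm in diameter, 48 mm high; origin: centre of its underside
- toy_car: wooden toy car on the nightstand, 80 by 44 by 50 mm; origin: centre of its underside
Mind the look-alikes: they are no part of the job. What is meant by the dish is not purple, and is the smaller of those in its own colour.

How it is judged (in metres and radians):
On the way, in this order (a step that is already met when the one before it is completed fails the run):
1. the hole of the upper ear is brought over the hole of the lower boss (within 6 mm) (horizontal distance between upper_hole and lower_hole below 0.006 m), for 0.1 s.
2. the pin's tip has passed through ear and rings into the lower boss (z of pin_tip in the frame of lower_hole below -0.004 m and horizontal distance between pin_tip and lower_hole below 0.004 m), for 0.1 s.
At the end, for the whole second after the job is handed in: Pin upright (0.06 rad) through ear, rings and boss, tip within 3 mm of the axis and 2.5 mm of full depth, knob on the ear; upper tray flat on the lower, holes within 4 mm, square within 0.09 rad; bottle and dish upright (0.2 rad); all let go (horizontal distance between pin_tip and lower_hole below 0.003 m and z of pin_tip in the frame of lower_hole between -0.039 and -0.0335 m and angle between pin_knob's own z axis and vertical below 0.06 rad and horizontal distance between upper_hole and lower_hole below 0.004 m and z of upper_hole in the frame of lower_hole below 0.044 m and angle between upper_hole's own z axis and vertical below 0.03 rad and angle between the x axis of upper_hole and the x axis of lower_hole, either way round below 0.09 rad and angle between each of bottle, dish's own z axis and vertical below 0.2 rad); the robot touches nothing.
It fails at once if the lower tier (boss, rings, rim) is loaded by more than 40 N in all, of which about 7 N is the standing weight: pin or tray forced (contact force between lower_tray and anything else above 40 N).
It fails at once if the glass bottle or the dish tips (more than 0.4 rad) (angle between any of bottle, dish's own z axis and vertical above 0.4 rad).
It fails at once if the cream jar or the toy car is moved by more than 30 mm (distance of any of cream_jar, toy_car from where it was at the start of the episode above 0.03 m).
It also fails if it takes over 72 s, if anything falls off the work surface, if the arm or the gripper's body presses on something with over 40 N, if the wrist force passes 120 N, or if a joint passes its speed limit or range.

## Robot

A 6-joint arm with a two-finger parallel gripper is mounted at the origin on the work surface. World frame = base frame: x ahead of the robot, y to its left, z up, the work surface at z = 0. Lengths are in m, angles in degrees, forces in N, time in s.
With the tool pointing down it reaches from about 0.4 to 0.825 m from the base axis. Payload 7 kg.
Tool frame: the origin (TCP) lies on the centre line of the jaws, within the pads' length; the fingertips stand 14 mm ahead of it and the grasp point (between the pads) lies 5 mm behind it; z points along the fingers, x is the direction in which the jaws open and shut, and the axes are right-handed (so a half turn about z gives the same grasp; the last joint's range is limited). The gripper opens to 88 mm and grips with 3 to 60 N. Pads are 19 mm wide; open, the fingers measure 130 mm over their backs; the gripper's body (78 mm by 193 mm) begins 47 mm behind the grasp point.
Start: joints at [87.668, 20.546, 0.682, 0, -70.136, -16.507], TCP at [0.218, 0.639, 0.241] pointing down, gripper open.
Joint ranges: [-176.03, 176.03], [-82.01, 121.73], [-58.28, 71.71], [-173.87, 95.51], [-174.79, -0.11], [-173.66, 173.66]. Speed limits (degrees/s): [136.94, 136.94, 172.46, 180, 180, 180].

## Interface

Orientations are given as [roll, pitch, yaw] about the fixed x, y, z axes, in that order (R = Rz(yaw) Ry(pitch) Rx(roll)).
In Python, from plant import * gives the robot as it stands.
- The arm moves only by the shell command python3 -m handwheel 'ROWS' [OPENING]. ROWS is JSON, a list of rows, each a list of 2 entries, a list of its own where there are three numbers: the shift along the tool's x, y, z each as a share of 0.2 m, from -1 to 1, then the turn, a rotation vector about the tool's x, y, z each as a share of 360 degrees, from -1 to 1. In form: [[[tx, ty, tz], [ax, ay, az]], ...]. A call has 1 to 5 rows; each row is the pose to reach, as a shift and turn from the pose commanded when the call began, along the tool's axes at that moment, turning the shorter way round; what a row does not reach only later rows make up. A row lasts 1/12 s, in which the tool goes at most 41.7 mm and 7.16 degrees, less where a joint would pass 70% of its speed; a pose out of reach is approached as far as the arm can. A call with a number of a shift or a turn outside -1 to 1 is refused whole. A call with a gripper value outside its range is refused whole. OPENING is the closure, from -1 (fully open) to 1 (shut), set as the call begins (- or left out, the last holds). The fingers move at their own pace and stop on an object; the grip force is fixed at half the most. Time passes only in rows, so rows that repeat a pose let the fingers close. It gives the time, the measured TCP pose, the force and the opening at its end, in the units of the state.
- get_obs(): the state, without advancing time (a new reading comes with each control period).
- snapshot(name): name is "side" or "top" or "wrist"; returns a dict with "color" (480x640x3 uint8, red, green, blue), "z_map" (480x640 float32, m along the optical axis (not along the pixel's ray), 0 where there is no reading), "intrinsics" (3x3 intrinsics, pixels), "rvec" (rotation vector, rad) and "tvec" (3), from world to camera coordinates, as OpenCV has them. Camera axes: x right, y down, z forward; pixel columns grow to the right and rows downward; lengths in m; the calibration is good to about 2 mm. A picture is of the moment at which its call begins.
- close_job(): hands the job in, once; it reports no verdict.
The state is a dict: "clock": time; "joint_pos": joint angles; "qvel": joint speeds; "tau": joint torques, N m; "tool_pos": TCP position; "orientation": TCP orientation; "force": force on the tool from outside, world axes, zero at the start; "moment": the same for the moment, N m; "opening": finger opening in m.
Only numpy, scipy, OpenCV 4.12 (cv2) and the standard library are available. Lean on these libraries where they do the work, as an engineer would, in place of code of your own. Each camera call takes 0.05 s, during which the arm holds its last target. There are 200 camera calls.

## Working session

There is one attempt and no reset: what is moved stays moved. The work goes in short steps, Python scripts to look and compute and a shell command to move; the robot and the scene stay as the last step left them, time stands still between calls to the robot, and variables do not carry over. Pictures are saved under pics/ and viewed, about 8 in all and at most 12, crops included, and the job is handed in when it is done.

```bash
ls; mkdir -p pics; cat > h.py <<'E'
from plant import *
import numpy as np, cv2
from scipy.spatial.transform import Rotation as R
def cam(s): 
    return np.array(s["intrinsics"]),cv2.Rodrigues(np.array(s["rvec"],float))[0],np.array(s["tvec"],float).ravel()
def px2w(s,u,v,z=None):
    K,Rm,t=cam(s); d=np.linalg.inv(K)@[u,v,1]
    if z is None:
        return Rm.T@(d*s["z_map"][int(v),int(u)]-t)
    c=-Rm.T@t; r=Rm.T@d
    return c+r*(z-c[2])/r[2]
def w2px(s,p):
    K,Rm,t=cam(s); q=K@(Rm@np.array(p)+t); return q[:2]/q[2]
def save(s,n): cv2.imwrite(f"pics/{n}.png",s["color"][:,:,::-1])
def rel(pos,yaw=None,o=None):
    """row numbers for a target TCP pos (tool down) from present pose"""
    o=o or get_obs(); Rt=R.from_euler("xyz",o["orientation"],degrees=True)
    return Rt.inv().apply(np.array(pos)-o["tool_pos"])/0.2
E
python3 - <<'E'
from h import *
import pickle
o=get_obs(); print({k:np.round(v,3) for k,v in o.items()})
S={}
for n in ("side","top"):
    S[n]=snapshot(n); save(S[n],n+"0"); K,Rm,t=cam(S[n]); print(n,K[0,0],-Rm.T@t, Rm[2])
pickle.dump(S,open("s0.pkl","wb"))
E
```

```text
pics
{'clock': np.float64(0.0), 'joint_pos': array([ 8.7668e+01,  2.0591e+01,  6.3300e-01, -2.2000e-02, -7.0136e+01,
       -1.6507e+01]), 'qvel': array([ 0.068,  0.023, -0.029, -0.067, -0.004,  0.04 ]), 'tau': array([ 0.0000e+00, -5.8271e+01,  2.9306e+01,  6.9970e+00,  7.0000e-03,
       -0.0000e+00]), 'tool_pos': array([0.218, 0.638, 0.24 ]), 'orientation': array([-1.79993e+02, -9.60000e-02, -1.08847e+02]), 'force': array([-0.208,  0.062, -0.694]), 'moment': array([ 0.002, -0.04 , -0.031]), 'opening': np.float64(0.087)}
side 440.8122812368972 [ 0.29845617 -0.71905173  0.61349101] [ 0.30314733  0.78359529 -0.54229155]
top 488.2372409597674 [ 0.33152778 -0.00372049  1.27408709] [ 0.19860777  0.0197294  -0.97988045]
```

View pics/top0.png

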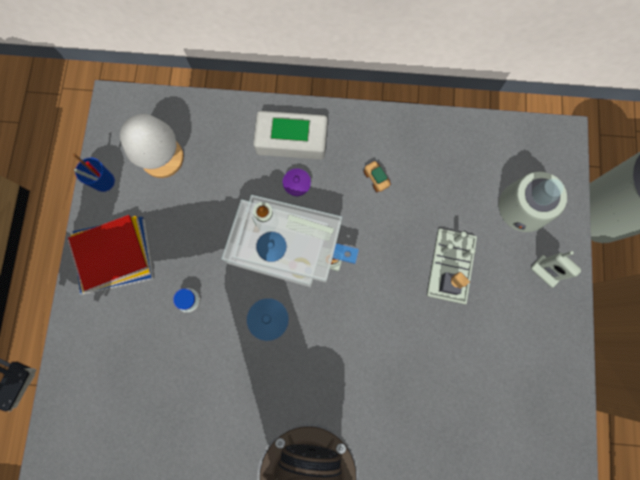

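View pics/side0.png

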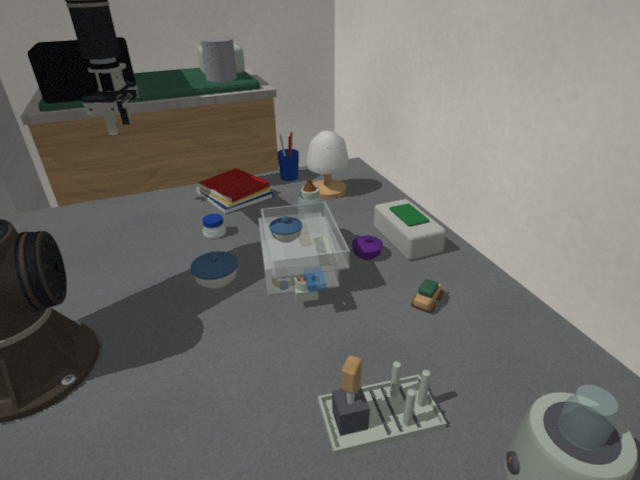

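Top: tray with blue dish (271,246) and bottle (262,211), blue ear (345,254), and the white boss partly visible at (335,262). Larger blue dish (267,319) and purple (297,180) are look-alikes. Pin knob is in the rack at (458,280). Jar is at (186,299), car at (377,175). Enlarging the tray and rack next.

```bash
python3 - <<'E'
from h import *
import pickle
S=pickle.load(open("s0.pkl","rb"))
c=S["top"]["color"][:,:,::-1]
a=cv2.resize(c[185:295,215:370],None,fx=5,fy=5,interpolation=cv2.INTER_CUBIC)
cv2.imwrite("pics/a.png",a)
c=S["side"]["color"][:,:,::-1]
b=cv2.resize(c[180:310,235:375],None,fx=4,fy=4,interpolation=cv2.INTER_CUBIC)
cv2.imwrite("pics/b.png",b)
s=S["top"]
for n,u,v in [("knob",462,278),("ear",343,254),("ear2",350,251),("jar",186,299),("car",377,175),("dish",271,246),("bottle",262,211),("table",400,350),("floor",295,250),("block",449,284)]:
    print(n,px2w(s,u,v).round(4))
hsv=cv2.cvtColor(s["color"],cv2.COLOR_RGB2HSV)
sd=S["side"]
for n,u,v in [("knobtop",352,360),("knobmid",350,377),("block",350,410),("ear",318,278)]:
    print(n,px2w(sd,u,v).round(4))
E
```

```text
knob [ 0.4947 -0.3226  0.1326]
ear [ 0.5361 -0.0418  0.0881]
ear2 [ 0.546  -0.0587  0.0826]
jar [0.3967 0.3396 0.0488]
car [ 0.7596 -0.1165  0.0507]
dish [0.5342 0.1321 0.1289]
bottle [0.6015 0.1531 0.1954]
table [ 0.3166 -0.2073 -0.0006]
floor [0.5385 0.0778 0.0755]
block [ 0.4884 -0.313   0.0522]
knobtop [ 0.4964 -0.3194  0.133 ]
knobmid [ 0.4835 -0.3408  0.1257]
block [ 0.4849 -0.3414  0.0536]
ear [ 0.5475 -0.0497  0.0787]
```

View pics/a.png

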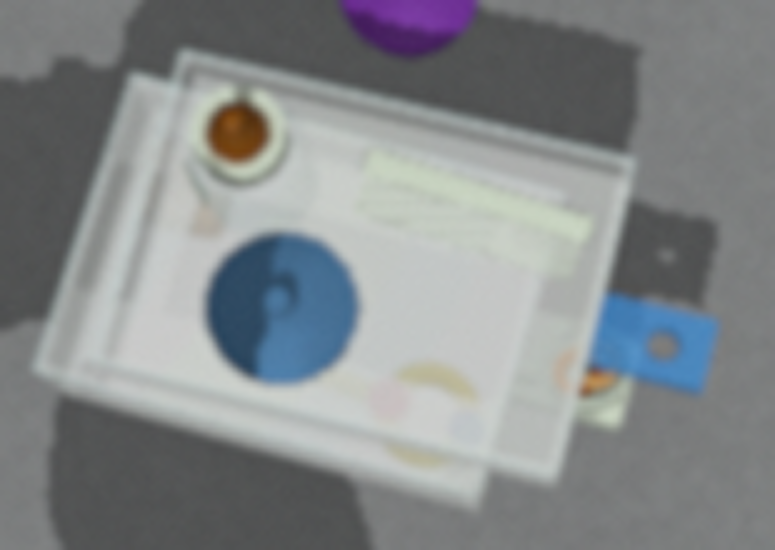

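View pics/b.png

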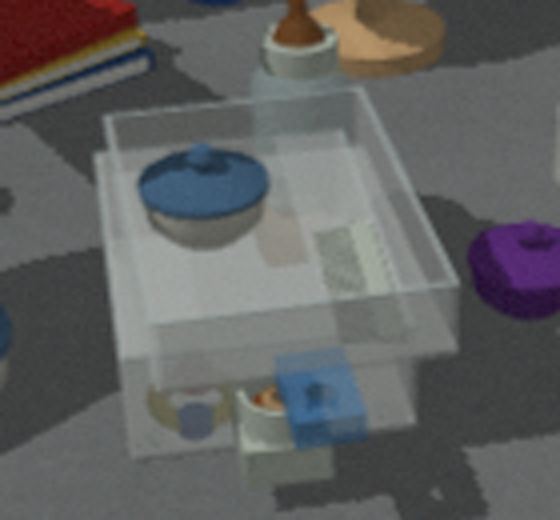

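```bash
python3 - <<'E'
from h import *
import pickle
S=pickle.load(open("s0.pkl","rb")); s=S["top"]; d=S["side"]
f=lambda x,y,z:px2w(s,215+(x+.5)/5-.5,185+(y+.5)/5-.5,z)
g=lambda x,y,z:px2w(d,235+(x+.5)/4-.5,180+(y+.5)/4-.5,z)
ang=lambda a,b:np.degrees(np.arctan2(*(b-a)[[1,0]]))
TL,TR,BR,BL=[f(*p,.115) for p in[(182,50),(635,155),(558,483),(82,365)]]
print("upper",TL,TR,BR,BL,"len",np.linalg.norm(TL-TR),np.linalg.norm(TR-BR),"yaw y-axis",ang(TR,TL)-90,ang(BR,BL)-90,ang(TR,BR)+180-0)
lTL,lBL,lBR=[f(*p,.07) for p in[(132,75),(38,374),(478,509)]]
print("lower",lTL,lBL,lBR,np.linalg.norm(lTL-lBL),np.linalg.norm(lBL-lBR),ang(lBR,lBL)-90,ang(lTL,lBL))
print("ear hole top",f(664,345,.086),"side",g(323,391,.086))
print("ear corners",[f(*p,.086).round(4) for p in[(610,294),(720,318),(704,393),(590,372)]])
print("boss corner BR top view z=.044",f(620,430,.044), g(332,450,.044))
c=s["color"][:,:,::-1]; c2=d["color"][:,:,::-1]
a=cv2.resize(c[225:310,420:485],None,fx=6,fy=6,interpolation=cv2.INTER_CUBIC)
b=cv2.resize(c2[345:450,310:400],None,fx=5,fy=5,interpolation=cv2.INTER_CUBIC)
H=530; im=np.zeros((H,a.shape[1]+b.shape[1],3),np.uint8); im[:a.shape[0],:a.shape[1]]=a; im[:b.shape[0],a.shape[1]:]=b
cv2.imwrite("pics/c.png",im); print(a.shape)
E
```

```text
upper [0.66093992 0.19627828 0.115     ] [ 0.62614508 -0.03051859  0.115     ] [ 0.46276784 -0.00592996  0.115     ] [0.50047028 0.22673589 0.115     ] len 0.22945043537175192 0.16521719319661043 yaw y-axis -8.722226174611393 -9.204509794579053 351.4410964933328
lower [0.65839995 0.22807983 0.07      ] [0.5006914  0.25704233 0.07      ] [0.45177152 0.03228324 0.07      ] 0.16034591262764067 0.23002131118750946 -12.279184671188148 169.593824668574
ear hole top [ 0.53840969 -0.05260607  0.086     ] side [ 0.5400181  -0.05483542  0.086     ]
ear corners [array([ 0.5617, -0.0241,  0.086 ]), array([ 0.5542, -0.0792,  0.086 ]), array([ 0.5162, -0.0739,  0.086 ]), array([ 0.522 , -0.0173,  0.086 ])]
boss corner BR top view z=.044 [ 0.50027544 -0.03523585  0.044     ] [ 0.54545384 -0.05102039  0.044     ]
(510, 390, 3)
```

View pics/c.png

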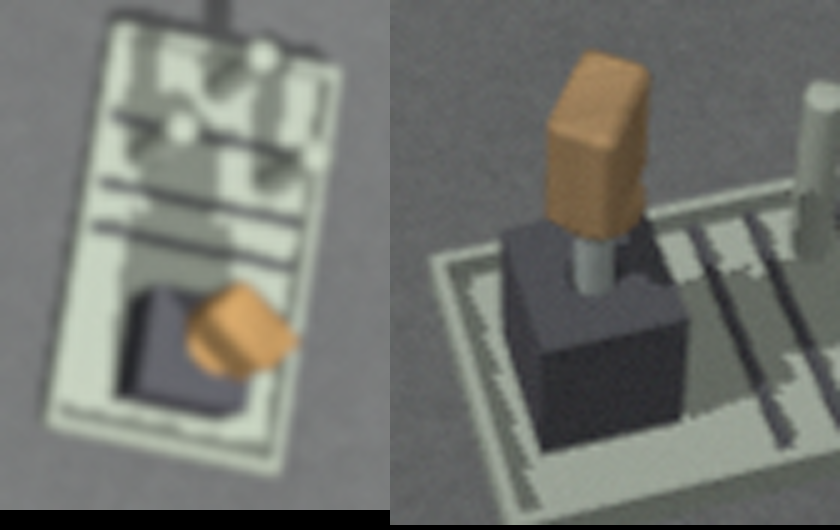

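Crop c: pin in the grey block; knob's flat top spans about (242,285)-(300,342)-(255,372)-(200,322) in the left part, turned about 45° to the rack. It is the only knobbed pin there (the rest are thin pegs).

```bash
cat >> h.py <<'E'
def cloud(s):
    K,Rm,t=cam(s); z=s["z_map"]; v,u=np.mgrid[:480,:640]
    P=np.stack([(u-K[0,2])/K[0,0]*z,(v-K[1,2])/K[1,1]*z,z],-1); P=(P-t)@Rm; P[z==0]=np.nan; return P
def fit2(loc,W):
    loc=np.array(loc,float);W=np.array(W,float)[:,:2]; a=loc-loc.mean(0);b=W-W.mean(0)
    th=np.arctan2((a[:,0]*b[:,1]-a[:,1]*b[:,0]).sum(),(a*b).sum())
    c,sn=np.cos(th),np.sin(th);M=np.array([[c,-sn],[sn,c]]); t=W.mean(0)-M@loc.mean(0)
    return np.degrees(th),M,t,W-(loc@M.T+t)
E
python3 - <<'E'
from h import *
import pickle
S=pickle.load(open("s0.pkl","rb")); s=S["top"]; d=S["side"]
f=lambda x,y,z:px2w(s,215+(x+.5)/5-.5,185+(y+.5)/5-.5,z)
L=[f(*p,.07) for p in[(132,75),(38,374),(478,509)]]
th,M,t,r=fit2([(80,115),(-80,115),(-80,-115)],np.array(L)*1000);print("lower",th,t,"hole",t+M@[0,-150],r.round(1).tolist())
U=[f(*p,.115) for p in[(182,50),(635,155),(558,483),(82,365)]]
th,M,t,r=fit2([(80,115),(80,-115),(-80,-115),(-80,115)],np.array(U)*1000);print("upper",th,t,"hole",t+M@[0,-150],r.round(1).tolist())
for n in S:
    P=cloud(S[n]); m=(np.abs(P[...,0]-.49)<.06)&(np.abs(P[...,1]+.33)<.06)&(P[...,2]>.125)&(P[...,2]<.14)
    q=P[m]; r=cv2.minAreaRect((q[:,:2]*1000).astype(np.float32)); print(n,m.sum(),r,q[:,2].mean(),q.mean(0))
    print(cv2.boxPoints(r).tolist())
    m=(np.abs(P[...,0]-.49)<.06)&(np.abs(P[...,1]+.33)<.06)&(P[...,2]>.05)&(P[...,2]<.057)
    print("block",cv2.minAreaRect((P[m][:,:2]*1000).astype(np.float32)))
E
python3 -m handwheel '[[[0,0,-0.15],[0,0,0.02]],[[0,0,-0.3],[0,0,0.04]],[[0,0,-0.3],[0,0,0.06]],[[0,0,-0.3],[0,0,0.08]],[[0,0,-0.3],[0,0,0.1]]]'
```

```text
lower -11.692628675854309 [555.29891025 129.52628983] hole [524.89971332 -17.36104396] [[1.5, 2.2], [0.4, -1.3], [-1.9, -0.8]]
upper -9.190657852349318 [562.58078172  96.64140212] hole [538.62274695 -51.43294599] [[1.0, -1.1], [3.0, -0.9], [-2.5, -1.8], [-1.5, 3.8]]
side 314 ((492.80474853515625, -325.6638488769531), (34.533565521240234, 22.16780662536621), 45.25936508178711) 0.13153853765778337 [ 0.49183036 -0.32844172  0.13153854]
[[472.7778015136719, -330.12652587890625], [488.5235900878906, -345.73040771484375], [512.8316650390625, -321.201171875], [497.0859069824219, -305.5972900390625]]
block ((493.50640869140625, -325.4556579589844), (47.551124572753906, 46.486202239990234), 81.89056396484375)
top 140 ((493.0266418457031, -321.88702392578125), (34.38317108154297, 22.54244613647461), 37.98015213012695) 0.13225392250967097 [ 0.49296188 -0.32213285  0.13225392]
[[472.5396423339844, -323.582275390625], [486.4120178222656, -341.35076904296875], [513.513671875, -320.1917724609375], [499.6412658691406, -302.42327880859375]]
block ((493.56231689453125, -323.3411865234375), (47.10758590698242, 46.36395263671875), 82.3825454711914)
clock: 0.52
tool_pos: [0.2179, 0.6388, 0.3007]
orientation: [180.0, -0.0, -145.0]
force: [-0.1, -0.5, -0.2]
opening: 0.0878
```

```bash
python3 -c "
from h import *
print(rel([.53,-.06,.30]))"
```

```text
[ 7.25106120e-01 -3.75732277e+00  2.09722397e-03]
```

```bash

python3 -m handwheel '[[[0.04,-0.19,0],[0,0,0]],[[0.08,-0.38,0],[0,0,0]],[[0.12,-0.57,0],[0,0,0]],[[0.15,-0.76,0],[0,0,0]],[[0.18,-0.94,0],[0,0,0]]]' >/dev/null
python3 -m handwheel '[[[0.04,-0.19,0],[0,0,0]],[[0.08,-0.38,0],[0,0,0]],[[0.12,-0.57,0],[0,0,0]],[[0.15,-0.76,0],[0,0,0]],[[0.18,-0.94,0],[0,0,0]]]' >/dev/null
python3 -m handwheel '[[[0.04,-0.19,0],[0,0,0]],[[0.08,-0.38,0],[0,0,0]],[[0.12,-0.57,0],[0,0,0]],[[0.15,-0.76,0],[0,0,0]],[[0.18,-0.94,0],[0,0,0]]]' 
python3 -m handwheel '[[[0.04,-0.19,0],[0,0,0.019]],[[0.08,-0.38,0],[0,0,0.038]],[[0.12,-0.57,0],[0,0,0.057]],[[0.15,-0.76,0],[0,0,0.076]],[[0.18,-0.94,0],[0,0,0.095]]]' 
python3 -m handwheel '[[[0,0,0],[0,0,0.018]],[[0,0,0],[0,0,0.03]],[[0,0,0],[0,0,0.03]]]' 
python3 - <<'E'
from h import *
import pickle
s=snapshot("wrist"); pickle.dump(s,open("w1.pkl","wb")); K,Rm,t=cam(s); print(K[0,0],-Rm.T@t,Rm[2]); save(s,"w1")
E
```

```text
clock: 1.77
tool_pos: [0.4563, 0.1143, 0.3007]
orientation: [180.0, 0.0, -144.6]
force: [1.1, 1.1, 0.6]
opening: 0.0876
clock: 2.18
tool_pos: [0.5359, -0.06, 0.3004]
orientation: [180.0, -0.0, -179.2]
force: [0.9, 1.0, -0.1]
opening: 0.0877
clock: 2.43
tool_pos: [0.5354, -0.0588, 0.2998]
orientation: [-180.0, -0.1, 170.0]
force: [0.0, 0.9, 0.4]
opening: 0.0879
349.2232956100607 [ 0.52284332 -0.13105717  0.44368357] [ 0.04693795  0.27284262 -0.96091297]
```

View pics/w1.png

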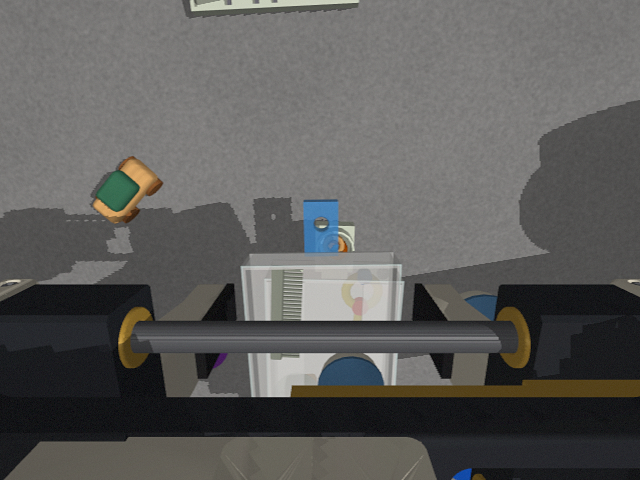

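The wrist camera sees the ear (hole about (321,224)) and the boss/cup at about (342,243). I'll crop that.

```bash
python3 - <<'E'
from h import *
import pickle
s=pickle.load(open("w1.pkl","rb"))
cv2.imwrite("pics/d.png",cv2.resize(s["color"][190:300,230:415,::-1],None,fx=4.32,fy=4.32,interpolation=cv2.INTER_CUBIC))
E
```

```text
(no output)
```

View pics/d.png

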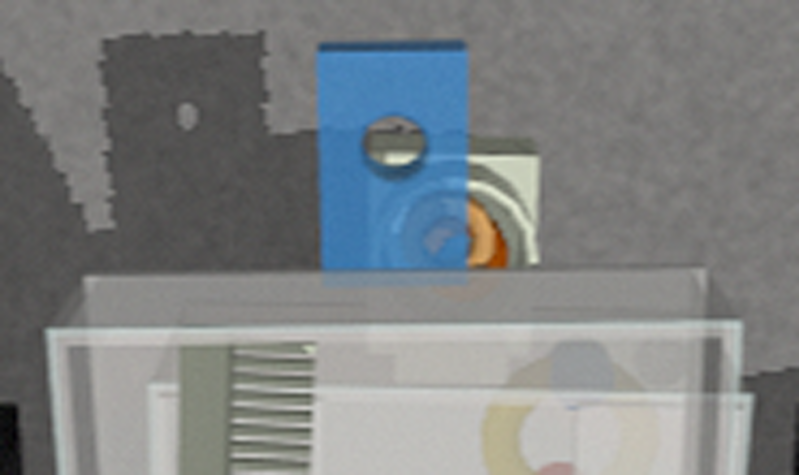

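```bash
python3 - <<'E'
from h import *
import pickle
s=pickle.load(open("w1.pkl","rb"))
w=lambda x,y,z:px2w(s,230+(x+.5)/4.32-.5,190+(y+.5)/4.32-.5,z)*1000
a,b=w(150,385,.07),w(753,396,.07); print("low end",a,b,np.linalg.norm(a-b),np.degrees(np.arctan2(*(a-b)[[1,0]])))
u=(a-b)[:2]/np.linalg.norm((a-b)[:2]); print("hole from end",(a+b)[:2]/2+35*np.array([u[1],-u[0]]))
a,b=w(48,328,.115),w(742,322,.115); print("up end",a,b,np.linalg.norm(a-b),np.degrees(np.arctan2(*(a-b)[[1,0]])))
u=(a-b)[:2]/np.linalg.norm((a-b)[:2]); print("hole from end",(a+b)[:2]/2+35*np.array([u[1],-u[0]]))
print("ear hole",w(396,141,.086),"ear edges end",w(318,50,.086),w(467,50,.086))
print("ear base",w(322,270,.086),w(467,270,.086))
print("boss corner",w(540,154,.044), "cup right rim",w(540,240,.0655))
for n,u,v in [("floor near wall",500,300),("boss",530,170),("ear",340,200),("rim",300,326),("low",200,388),("cuprim",533,235)]:
    x=px2w(s,230+u/4.32,190+v/4.32); print(n,x.round(4))
E
```

```text
low end [615.46698653   3.50628296  70.        ] [458.24933335  34.26255546  70.        ] 160.1978113778684 -11.068902776599806
hole from end [530.13853295 -15.46447616]
up end [624.40217502 -30.51949334 115.        ] [466.51198324  -4.31866488 115.        ] 160.04935511736602 -9.421994963251823
hole from end [539.72741533 -51.94690778]
ear hole [538.93605844 -53.80889119  86.        ] ear edges end [553.37114648 -78.82994943  86.        ] [518.40803882 -72.70469764  86.        ]
ear base [562.74692186 -24.75019941  86.        ] [527.28457069 -18.53274531  86.        ]
boss corner [502.95640454 -34.44079497  44.        ] cup right rim [507.44190143 -16.8869791   65.5       ]
floor near wall [ 0.5202 -0.0127  0.0972]
boss [ 0.5059 -0.0297  0.043 ]
ear [ 0.5548 -0.0408  0.0847]
rim [ 0.5667 -0.0206  0.1153]
low [0.6003 0.0038 0.0792]
cuprim [ 0.5062  0.0019 -0.0013]
```

```bash
python3 -c "
from h import *
print(get_obs()['tool_pos'],rel([.5392,-.053,.085]))"
```

```text
[ 0.53541927 -0.05828298  0.30008674] [-0.01520598  0.02945023  1.0754135 ]
```

```bash

python3 -m handwheel '[[[0,0.01,0.18],[0,0,0]],[[0,0.02,0.36],[0,0,-0.001]],[[-0.01,0.03,0.54],[0,0,-0.002]],[[-0.015,0.03,0.72],[0,0,-0.002]],[[-0.015,0.03,0.88],[0,0,-0.002]]]' 
python3 -m handwheel '[[[0,0,0.08],[0,0,0]],[[0,0,0.15],[0,0,0]],[[0,0,0.195],[0,0,0]],[[0,0,0.195],[0,0,0]]]' 
python3 -m handwheel '[[[0,0,0],[0,0,0]],[[0,0,0],[0,0,0]],[[0,0,0],[0,0,0]],[[0,0,0],[0,0,0]],[[0,0,0],[0,0,0]]]' 0.0
python3 -m handwheel '[[[0,0,0],[0,0,0]],[[0,0,0],[0,0,0]],[[0,0,0],[0,0,0]],[[0,0,0],[0,0,0]],[[0,0,0],[0,0,0]]]' 0.3
```

```text
clock: 2.9
tool_pos: [0.539, -0.0518, 0.1229]
orientation: [180.0, -0.0, 171.3]
force: [-0.7, -0.7, -0.0]
opening: 0.0879
clock: 3.23
tool_pos: [0.5384, -0.0521, 0.0838]
orientation: [-179.9, -0.2, 171.2]
force: [0.5, -0.0, 0.0]
opening: 0.0873
clock: 3.65
tool_pos: [0.54, -0.0524, 0.0863]
orientation: [180.0, 0.1, 171.1]
force: [-0.5, -0.0, -0.0]
opening: 0.0599
clock: 4.07
tool_pos: [0.5396, -0.0524, 0.0857]
orientation: [180.0, 0.0, 171.1]
force: [-0.1, -0.3, 1.6]
opening: 0.0358
```

```bash

python3 -m handwheel '[[[0.004,0.01,0],[0,0,0]],[[0.011,0.026,0],[0,0,0.001]],[[0.019,0.044,0],[0,0,0.001]],[[0.027,0.063,0],[0,0,0.002]],[[0.035,0.083,0],[0,0,0.003]]]' 
python3 -m handwheel '[[[0.008,0.02,0],[0,0,0.001]],[[0.016,0.04,0],[0,0,0.002]],[[0.025,0.06,0],[0,0,0.002]],[[0.032,0.076,0],[0,0,0.003]],[[0.036,0.086,0],[0,0,0.003]]]' 
python3 -m handwheel '[[[0.002,0.005,0],[0,0,0]],[[0.004,0.009,0],[0,0,0]],[[0.004,0.009,0],[0,0,0]],[[0.004,0.009,0],[0,0,0]]]'
python3 - <<'E'
from h import *
import pickle
s=snapshot("wrist"); pickle.dump(s,open("w2.pkl","wb"))
print(get_obs()["tool_pos"])
cv2.imwrite("pics/e.png",cv2.resize(s["color"][170:400,210:450,::-1],None,fx=2.5,fy=2.5,interpolation=cv2.INTER_CUBIC))
E
```

```text
clock: 4.48
tool_pos: [0.535, -0.0353, 0.0856]
orientation: [-179.9, -0.0, 170.0]
force: [0.0, -6.1, 1.7]
opening: 0.0358
clock: 4.9
tool_pos: [0.5309, -0.0168, 0.0857]
orientation: [-180.0, -0.0, 168.9]
force: [1.4, -5.2, 1.8]
opening: 0.0357
clock: 5.23
tool_pos: [0.5306, -0.0148, 0.0856]
orientation: [180.0, -0.0, 168.9]
force: [0.6, -3.2, 2.7]
opening: 0.0356
[ 0.53066886 -0.01477626  0.0856353 ]
```

View pics/e.png

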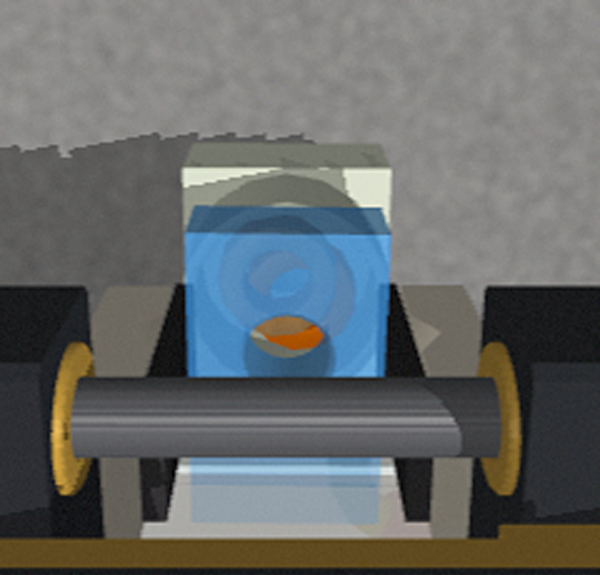

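```bash
python3 - <<'E'
from h import *
import pickle
s=pickle.load(open("w2.pkl","rb"))
w=lambda x,y,z:px2w(s,210+(x+.5)/2.5-.5,170+(y+.5)/2.5-.5,z)*1000
for z,p in ((.044,[(182,168),(391,168)]),(.086,[(186.5,233),(389.5,233)])):
    a,b=[w(*q,z) for q in p]; v=(a-b)[:2]; print(a,b,(a+b)/2,np.linalg.norm(v),np.degrees(np.arctan2(v[1],v[0])))
print("earhole",w(287,337,.086))
E
python3 -m handwheel '[[[0,0,0],[0,0,0]],[[0,0,0],[0,0,0]],[[0,0,0],[0,0,0]],[[0,0,0],[0,0,0]]]' -0.3
python3 -m handwheel '[[[0,0,-0.1],[0,0,0]],[[0,0,-0.3],[0,0,0]],[[0,0,-0.5],[0,0,0]],[[0,0,-0.65],[0,0,0]],[[0,0,-0.65],[0,0,0]]]'
python3 - <<'E'
from h import *
import pickle
s=snapshot("wrist"); pickle.dump(s,open("w3.pkl","wb"))
print(get_obs()["tool_pos"])
cv2.imwrite("pics/f.png",cv2.resize(s["color"][180:340,200:440,::-1],None,fx=3.3,fy=3.3,interpolation=cv2.INTER_CUBIC))
E
```

```text
[548.29757224 -42.88765831  44.        ] [503.22530233 -34.07972738  44.        ] [525.76143728 -38.48369285  44.        ] 45.92482075968151 -11.057277161764196
[542.92331902 -41.29167671  86.        ] [508.31948456 -34.53100546  86.        ] [525.62140179 -37.91134109  86.        ] 35.25807758982206 -11.054822004368324
earhole [529.57958969 -18.52863135  86.        ]
clock: 5.62
tool_pos: [0.5307, -0.0146, 0.0854]
orientation: [180.0, -0.0, 168.9]
force: [0.2, -0.1, -0.2]
opening: 0.0548
clock: 6.03
tool_pos: [0.5341, -0.0143, 0.2226]
orientation: [179.8, 0.6, 169.0]
force: [1.4, -0.8, 0.8]
opening: 0.0571
[ 0.53267668 -0.01423492  0.21936285]
```

View pics/f.png

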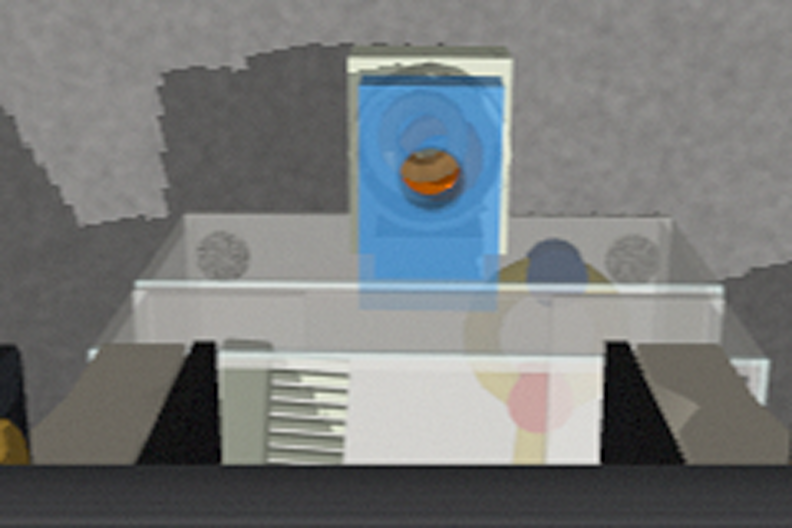

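```bash
python3 - <<'E'
from h import *
import pickle
s=pickle.load(open("w3.pkl","rb"))
w=lambda x,y,z:px2w(s,200+(x+.5)/3.3-.5,180+(y+.5)/3.3-.5,z)*1000
n=lambda a:np.array([-np.sin(np.radians(a)),np.cos(np.radians(a))])
for nm,z,p,off in (("boss",.044,[(348,59),(512,59)],23),("ear",.086,[(359,82),(503,82)],24),("uprim",.115,[(90,353),(770,358)],-35),("lowrim",.07,[(134,284),(723,288)],-35)):
    a,b=[w(*q,z) for q in p]; v=(a-b)[:2]; th=np.degrees(np.arctan2(v[1],v[0])); print(nm,((a+b)/2).round(1),np.linalg.norm(v).round(1),th.round(2),"hole",((a+b)[:2]/2+off*n(th)).round(1))
print("earhole",w(430.5,172,.086))
E
```

```text
boss [525.7 -38.   44. ] 45.9 -10.89 hole [530.1 -15.4]
ear [525.6 -38.8  86. ] 35.3 -10.88 hole [530.1 -15.2]
uprim [537.3  20.  115. ] 160.1 -11.17 hole [530.5 -14.3]
lowrim [537.2  18.9  70. ] 160.6 -11.17 hole [530.5 -15.4]
earhole [529.91468841 -16.43341215  86.        ]
```

Tray aligned: ear hole and boss agree to within about 1 mm, yaw -11° for both. Next, the pin.

```bash
python3 -c "
from h import *
print(rel([.495,-.30,.25]))"
```

```text
[-0.09016688 -1.43792204 -0.15730968]
```

```bash

python3 -m handwheel '[[[-0.01,-0.15,-0.1],[0,0,0.0]],[[-0.02,-0.3,-0.16],[0,0,0]],[[-0.03,-0.47,-0.16],[0,0,0]],[[-0.04,-0.62,-0.16],[0,0,0]],[[-0.05,-0.77,-0.16],[0,0,0]]]' -1 
python3 -m handwheel '[[[0,-0.18,0],[0,0,0.018]],[[-0.02,-0.35,0],[0,0,0.036]],[[-0.03,-0.5,0],[0,0,0.054]],[[-0.04,-0.67,0],[0,0,0.072]],[[-0.04,-0.67,0],[0,0,0.09]]]'
python3 -m handwheel '[[[0,0,0],[0,0,0.01]],[[0,0,0],[0,0,0.01]]]'
python3 - <<'E'
from h import *
import pickle
s=snapshot("wrist"); pickle.dump(s,open("w4.pkl","wb"))
print(get_obs()["tool_pos"],get_obs()["orientation"],w2px(s,[.493,-.324,.133]))
P=cloud(s); m=(np.abs(P[...,0]-.49)<.06)&(np.abs(P[...,1]+.33)<.06)&(P[...,2]>.129)&(P[...,2]<.14)
q=P[m]; print(m.sum(),cv2.minAreaRect((q[:,:2]*1000).astype(np.float32)),q[:,2].mean())
u,v=w2px(s,[.493,-.324,.133]).astype(int)
c=s["color"][max(0,v-70):v+70,max(0,u-90):u+90,::-1]; print(max(0,u-90),max(0,v-70))
cv2.imwrite("pics/g.png",cv2.resize(c,None,fx=4,fy=4,interpolation=cv2.INTER_CUBIC))
E
```

```text
clock: 6.5
tool_pos: [0.5102, -0.1689, 0.2469]
orientation: [180.0, -0.0, 168.9]
force: [0.9, 0.2, -0.2]
opening: 0.0839
clock: 6.92
tool_pos: [0.4916, -0.3049, 0.2459]
orientation: [-179.9, -0.1, 136.0]
force: [0.9, 0.3, 0.2]
opening: 0.0875
clock: 7.08
tool_pos: [0.4923, -0.3014, 0.2461]
orientation: [-180.0, -0.1, 132.7]
force: [-0.5, 0.7, -0.5]
opening: 0.0877
[ 0.49250885 -0.30098587  0.24640046] [-1.79962761e+02 -9.45914159e-02  1.32946136e+02] [299.77296543 225.12430408]
1180 ((493.9162292480469, -322.7814636230469), (33.97251510620117, 21.857351303100586), 44.85138702392578) 0.13223038968169507
209 155
```

View pics/g.png

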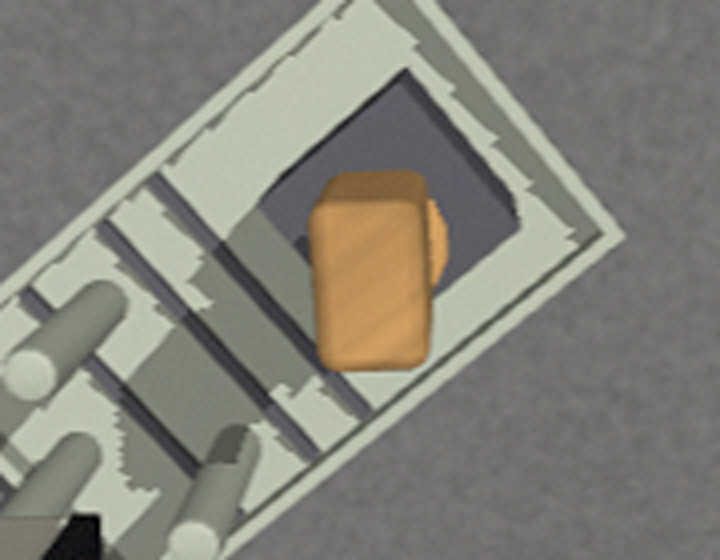

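```bash
python3 - <<'E'
from h import *
import pickle
s=pickle.load(open("w4.pkl","rb"))
Rt=R.from_euler("xyz",[180,0,134.85],degrees=True)
for u,v in [(30,372),(195,540),(110,305)]:
    p=px2w(s,209+u/4,155+v/4); print(p.round(3),(Rt.inv().apply(p-[.4939,-.3228,.11])*1000).round(1))
print(rel([.4939,-.3228,.112]))
E
```

```text
[ 0.573 -0.361  0.08 ] [-82.8  29.3  30.4]
[ 0.58  -0.306  0.079] [-48.5  73.   30.8]
[ 0.568 -0.358  0.022] [-77.8  27.8  88. ]
[-0.08568745 -0.06878274  0.67190662]
```

```bash

python3 -m handwheel '[[[-0.04,-0.03,0],[0,0,-0.005]],[[-0.085,-0.07,0.1],[0,0,-0.005]],[[-0.085,-0.07,0.3],[0,0,-0.005]],[[-0.085,-0.07,0.5],[0,0,-0.005]],[[-0.085,-0.07,0.67],[0,0,-0.005]]]' 
python3 -m handwheel '[[[0,0,0],[0,0,0]],[[0,0,0],[0,0,0]],[[0,0,0],[0,0,0]],[[0,0,0],[0,0,0]],[[0,0,0],[0,0,0]]]' 0.3
python3 -m handwheel '[[[0,0,0],[0,0,0]],[[0,0,0],[0,0,0]],[[0,0,0],[0,0,0]],[[0,0,0],[0,0,0]],[[0,0,0],[0,0,0]]]' 1
python3 -m handwheel '[[[0,0,-0.04],[0,0,0]],[[0,0,-0.12],[0,0,0]],[[0,0,-0.25],[0,0,0]],[[0,0,-0.4],[0,0,0]],[[0,0,-0.5],[0,0,0]]]' 
python3 -c "
from h import *
print(get_obs()['tool_pos'],rel([.5302,-.0154,.22]))"
```

```text
clock: 7.55
tool_pos: [0.4936, -0.3221, 0.1112]
orientation: [180.0, -0.0, 134.9]
force: [0.4, -0.0, -1.1]
opening: 0.0881
clock: 7.97
tool_pos: [0.4958, -0.3232, 0.1161]
orientation: [179.9, 0.2, 134.8]
force: [-0.9, -0.5, -0.1]
opening: 0.0601
clock: 8.38
tool_pos: [0.4943, -0.3229, 0.1137]
orientation: [180.0, 0.0, 134.7]
force: [-0.1, 0.5, 0.2]
opening: 0.0265
clock: 8.8
tool_pos: [0.4948, -0.3233, 0.2166]
orientation: [180.0, 0.1, 134.7]
force: [1.5, -0.8, -0.8]
opening: 0.0217
[ 0.4947793  -0.32331839  0.21664818] [ 0.96902762  1.20939682 -0.01829478]
```

```bash
python3 - <<'E'
from h import *
o=get_obs(); T=np.array(o["tool_pos"]); s=snapshot("side"); P=cloud(s)
print(T)
u,v=w2px(s,T-[0,0,.06]).astype(int)
m=(np.abs(P[...,0]-T[0])<.03)&(np.abs(P[...,1]-T[1])<.03)&(P[...,2]>.1)
c=s["color"]
for z in np.arange(.105,.21,.006):
    k=m&(np.abs(P[...,2]-z)<.003); q=P[k]
    if k.sum()>3: print(round(z,3),k.sum(),(np.median(q,0)*1000).round(1),(np.ptp(q[:,0])*1000).round(1), c[k].mean(0).round())
x0,y0=u-60,v-75
cv2.imwrite("pics/i.png",cv2.resize(c[max(0,y0):y0+150,x0:x0+120,::-1],None,fx=4,fy=4,interpolation=cv2.INTER_CUBIC)); print(x0,max(0,y0))
E
```

```text
[ 0.4947793  -0.32331839  0.21664818]
0.111 15 [ 491.7 -329.4  111.8] 12.5 [123. 129. 127.]
0.117 28 [ 492.  -329.3  116.7] 11.6 [122. 129. 126.]
0.123 20 [ 490.9 -329.2  123. ] 10.7 [125. 132. 129.]
0.129 26 [ 491.6 -329.5  128.3] 10.6 [123. 130. 127.]
0.135 25 [ 491.7 -329.6  135.4] 9.7 [123. 130. 127.]
0.141 22 [ 492.2 -330.2  141.4] 9.9 [122. 129. 126.]
0.147 24 [ 491.2 -329.3  146.2] 9.5 [126. 134. 131.]
0.153 24 [ 492.3 -330.   152.7] 8.9 [121. 128. 125.]
0.159 28 [ 491.8 -329.3  158.9] 11.8 [125. 132. 129.]
0.165 27 [ 491.  -329.5  165.2] 11.3 [126. 133. 130.]
0.171 28 [ 492.3 -329.5  171.1] 10.7 [120. 126. 122.]
0.177 12 [ 491.2 -329.7  176. ] 7.7 [111. 108.  98.]
0.189 52 [ 497.7 -335.8  188.9] 27.4 [117.  99.  76.]
0.195 53 [ 485.  -337.5  195.2] 23.0 [132. 108.  78.]
0.201 61 [ 483.8 -338.7  201.2] 20.9 [132. 108.  78.]
0.207 119 [ 486.7 -339.6  207.3] 51.3 [124. 111.  93.]
292 275
```

View pics/i.png

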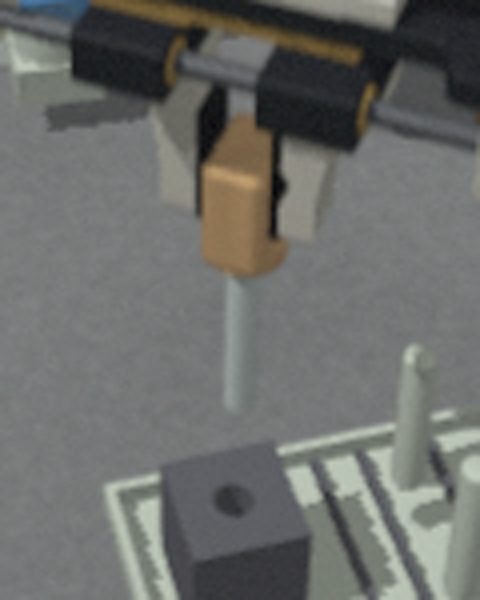

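Pin held upright: the shaft has the same x and y from z 0.11 to 0.17, and the tip is at about crop (235,410). I'll use the last picture for ring positions, rectified to the ring-top planes in mm around the lower hole.

```bash
python3 - <<'E'
from h import *
import pickle
H=np.array([.5302,-.0154]); th=np.radians(-11.05); M=np.array([[np.cos(th),-np.sin(th)],[np.sin(th),np.cos(th)]])
def rect(s,z,hw=15,k=13):
    loc=np.array([(-hw,hw),(hw,hw),(hw,-hw),(-hw,-hw)],float)/1000
    src=np.float32([w2px(s,[*(H+M@l),z]) for l in loc]); n=2*hw*k
    A=cv2.getPerspectiveTransform(src,np.float32([(0,0),(n,0),(n,n),(0,n)]))
    im=cv2.warpPerspective(s["color"],A,(n,n),flags=cv2.INTER_CUBIC)[:,:,::-1].copy()
    lab=cv2.cvtColor(im,cv2.COLOR_BGR2LAB); lab[...,0]=cv2.createCLAHE(3,(2,2)).apply(lab[...,0]); im=cv2.cvtColor(lab,cv2.COLOR_LAB2BGR)
    for q in range(0,2*hw+1,5): 
        p=q*k; cv2.line(im,(p,0),(p,6),(0,0,255),1); cv2.line(im,(0,p),(6,p),(0,0,255),1)
    cv2.drawMarker(im,(n//2,n//2),(0,0,255),0,8,1); return im
w1,w2,w3=[pickle.load(open(f"w{i}.pkl","rb")) for i in (1,2,3)]
g=lambda s,z:rect(s,z,15,9)
im=np.vstack([np.hstack([g(w3,.064),g(w2,.064),g(w1,.064)]),np.hstack([g(w3,.054),g(w2,.054),g(w1,.054)])])[:, :800]
print(im.shape); cv2.imwrite("pics/j.png",cv2.resize(im,None,fx=.98,fy=.98) if im.shape[1]>800 else im)
s=snapshot("side"); T=np.array(get_obs()["tool_pos"])
for z in (.108,.111,.114,.117): print(z,w2px(s,[T[0]-.002,T[1]-.0045,z])) 
print("observed ~",292+235/4,275+410/4)
E
```

```text
(540, 800, 3)
0.108 [352.83633356 376.85787555]
0.111 [352.88668328 375.44711779]
0.114 [352.93729045 374.02914655]
0.117 [352.98815705 372.60390637]
observed ~ 350.75 377.5
```

View pics/j.png

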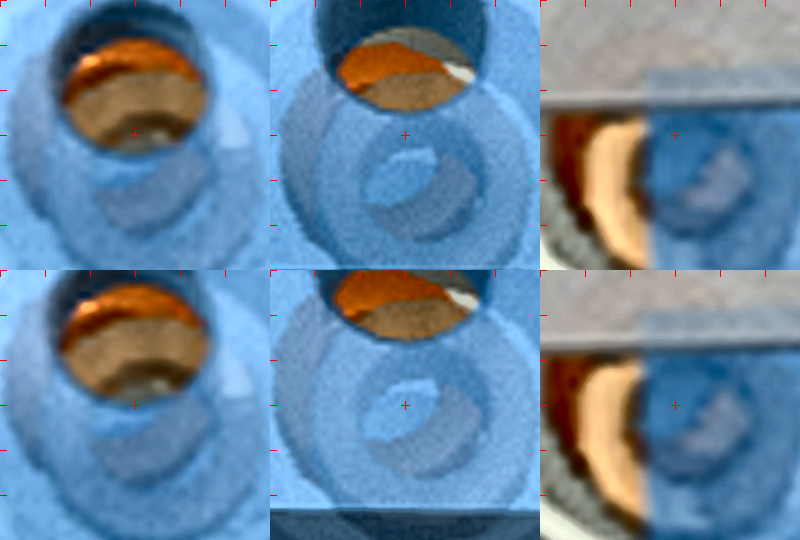

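Panel readings (9 px/mm, right = tray +x, up = tray +y): the beech ring's hole is centred about (423,178) in panel 2, so offset about (+2.1,-4.4) mm. The orange hole edge in the lower row puts it at about (-2.8,+2.5) mm. So I go over the ear, turned so the jaws lie along the tray's x.

```bash

python3 -m handwheel '[[[0.06,0.08,0],[0,0,0]],[[0.16,0.2,0],[0,0,0]],[[0.28,0.35,0],[0,0,0]],[[0.4,0.5,0],[0,0,0]],[[0.52,0.65,0],[0,0,0]]]' 
python3 -m handwheel '[[[0.12,0.15,0],[0,0,0]],[[0.24,0.3,0],[0,0,0]],[[0.35,0.44,0],[0,0,0]],[[0.43,0.53,0],[0,0,0]],[[0.45,0.56,0],[0,0,0]]]' 
python3 -m handwheel '[[[0,0,0],[0,0,-0.019]],[[0,0,0],[0,0,-0.038]],[[0,0,0],[0,0,-0.057]],[[0,0,0],[0,0,-0.076]],[[0,0,0],[0,0,-0.095]]]' 
python3 -m handwheel '[[[0,0,0],[0,0,0]],[[0,0,0],[0,0,0]],[[0,0,0],[0,0,0]]]' 
python3 - <<'E'
from h import *
o=get_obs(); print(o["tool_pos"],o["orientation"],rel([.5302,-.0154,.20]))
T=np.array(o["tool_pos"])
for n in ("side","top"):
    s=snapshot(n);P=cloud(s); d=P-T
    m=(np.hypot(d[...,0],d[...,1])<.02)&(d[...,2]<-.04)&(P[...,2]>.1)
    q=P[m]; print(n,m.sum(),np.median(q,0),q[:,2].min() if len(q) else 0)
    for z in np.arange(.105,.18,.01):
        k=m&(abs(P[...,2]-z)<.005)
        if k.sum()>3: print(round(z,3),(np.median(P[k],0)*1000).round(1))
np.save("k.npy",T)
E
```

```text
clock: 9.32
tool_pos: [0.5129, -0.1562, 0.2133]
orientation: [-180.0, -0.0, 134.7]
force: [0.4, -0.0, -0.9]
opening: 0.0215
clock: 9.73
tool_pos: [0.5297, -0.0117, 0.2134]
orientation: [180.0, -0.0, 134.9]
force: [-0.1, -0.0, -1.4]
opening: 0.0215
clock: 10.15
tool_pos: [0.5294, -0.0151, 0.2132]
orientation: [-180.0, -0.1, 169.2]
force: [-0.0, 0.9, -0.3]
opening: 0.0219
clock: 10.4
tool_pos: [0.5296, -0.015, 0.2134]
orientation: [-180.0, -0.0, 168.7]
force: [-0.6, 0.2, -1.0]
opening: 0.0223
[ 0.52961264 -0.01500386  0.21342253] [-1.79990954e+02 -2.24709454e-02  1.68669462e+02] [-0.00329502 -0.00135451  0.06711155]
side 174 [ 0.52782912 -0.02150072  0.14047603] 0.1039880302272185
0.105 [527.7 -20.6 107.3]
0.115 [527.3 -21.3 114.8]
0.125 [528.6 -22.4 125.4]
0.135 [527.4 -21.5 134.7]
0.145 [528.5 -20.4 144.2]
0.155 [527.7 -22.4 155.1]
0.165 [527.4 -21.3 164.9]
0.175 [527.3 -20.6 172.5]
top 0 [nan nan nan] 0
  return _methods._mean(a, axis=axis, dtype=dtype,
  ret = um.true_divide(
```

```bash

python3 -m handwheel '[[[-0.003,-0.001,0.03],[0,0,0]],[[-0.003,-0.001,0.06],[0,0,0]],[[-0.003,-0.001,0.08],[0,0,0]],[[-0.003,-0.001,0.1],[0,0,0]]]' 
python3 -m handwheel '[[[0,0,0.015],[0,0,0]],[[0,0,0.03],[0,0,0]],[[0,0,0.045],[0,0,0]],[[0,0,0.055],[0,0,0]]]' 
python3 -m handwheel '[[[0,0,0.01],[0,0,0]],[[0,0,0.02],[0,0,0]],[[0,0,0.02],[0,0,0]]]'
```

```text
clock: 10.83
tool_pos: [0.53, -0.0152, 0.1927]
orientation: [-180.0, -0.0, 168.9]
force: [-0.6, 0.5, -0.7]
opening: 0.0218
clock: 11.17
tool_pos: [0.5303, -0.0151, 0.1822]
orientation: [-180.0, -0.0, 168.9]
force: [0.3, -0.2, -1.5]
opening: 0.0222
clock: 11.42
tool_pos: [0.5302, -0.0151, 0.1782]
orientation: [-180.0, -0.0, 168.9]
force: [-0.1, -0.0, -1.0]
opening: 0.0215
```

```bash

python3 -m handwheel '[[[0,0,0.007],[0,0,0]],[[0,0,0.014],[0,0,0]],[[0,0,0.02],[0,0,0]],[[0,0,0.02],[0,0,0]]]' | tail -4
python3 -m handwheel '[[[0,0,0.005],[0,0,0]],[[0,0,0.007],[0,0,0]],[[0,0,0.007],[0,0,0]]]' | tail -4
python3 -m handwheel '[[[0,0,0.005],[0,0,0]],[[0,0,0.007],[0,0,0]],[[0,0,0.007],[0,0,0]]]' | tail -4
```

```text
tool_pos: [0.5302, -0.0151, 0.1743]
orientation: [-180.0, -0.0, 168.9]
force: [-0.1, -0.4, -0.7]
opening: 0.0217
tool_pos: [0.5303, -0.0151, 0.1731]
orientation: [-180.0, -0.0, 168.9]
force: [0.2, 0.1, -1.3]
opening: 0.022
tool_pos: [0.5306, -0.0151, 0.1721]
orientation: [180.0, 0.0, 168.9]
force: [-1.0, 0.6, 2.3]
opening: 0.0219
```

```bash

python3 -m handwheel '[[[0,0,-0.007],[0,0,0]],[[-0.003,-0.006,-0.007],[0,0,0]],[[-0.006,-0.012,-0.007],[0,0,0]],[[-0.0085,-0.0175,-0.007],[0,0,0]],[[-0.0085,-0.0175,-0.007],[0,0,0]]]' 
python3 -m handwheel '[[[0,0,0.004],[0,0,0]],[[0,0,0.008],[0,0,0]],[[0,0,0.01],[0,0,0]],[[0,0,0.01],[0,0,0]]]' | tail -4
```

```text
clock: 12.67
tool_pos: [0.5317, -0.0185, 0.1732]
orientation: [179.9, 0.0, 168.9]
force: [0.3, 4.2, 0.0]
opening: 0.0219
tool_pos: [0.5316, -0.0185, 0.1713]
orientation: [180.0, 0.0, 168.9]
force: [-1.0, 4.9, 2.7]
opening: 0.0219
```

```bash

python3 -m handwheel '[[[0,0,-0.006],[0,0,0]],[[0,-0.004,-0.006],[0,0,0]],[[-0.001,-0.008,-0.006],[0,0,0]],[[-0.001,-0.008,-0.006],[0,0,0]]]' | tail -4
python3 -m handwheel '[[[0,0,0.004],[0,0,0]],[[0,0,0.008],[0,0,0]],[[0,0,0.01],[0,0,0]],[[0,0,0.01],[0,0,0]]]' | tail -4
python3 - <<'E'
from h import *
import pickle
s=snapshot("wrist");pickle.dump(s,open("w5.pkl","wb"))
o=get_obs();print(o["tool_pos"],o["force"],o["moment"])
E
```

```text
tool_pos: [0.5312, -0.0206, 0.1722]
orientation: [-180.0, -0.0, 168.9]
force: [0.2, 3.8, -1.5]
opening: 0.022
tool_pos: [0.5313, -0.0205, 0.1704]
orientation: [-180.0, 0.0, 168.9]
force: [-0.3, 3.6, 1.4]
opening: 0.022
[ 0.53134795 -0.02048528  0.17043629] [ 0.4508911   3.75631939 -0.25607517] [ 1.5090041  -0.27945638 -0.06297201]
```

```bash

python3 -m handwheel '[[[0,0,0.004],[0,0,0]],[[0,0,0.008],[0,0,0]],[[0,0,0.01],[0,0,0]],[[0,0,0.01],[0,0,0]]]' | tail -4
python3 -m handwheel '[[[0,0,0.004],[0,0,0]],[[0,0,0.008],[0,0,0]],[[0,0,0.01],[0,0,0]],[[0,0,0.01],[0,0,0]]]' | tail -4
```

```text
tool_pos: [0.5313, -0.0205, 0.1683]
orientation: [-180.0, 0.0, 168.9]
force: [1.0, 3.1, 0.4]
opening: 0.0214
tool_pos: [0.5313, -0.0205, 0.1662]
orientation: [-180.0, -0.0, 168.9]
force: [-0.2, 2.3, -0.2]
opening: 0.0217
```

```bash

python3 -m handwheel '[[[0,0,0.005],[0,0,0]],[[0,0,0.01],[0,0,0]],[[0,0,0.01],[0,0,0]]]' | tail -4
python3 -m handwheel '[[[0.005,0.007,0],[0,0,0]],[[0.01,0.014,0],[0,0,0]],[[0.015,0.022,0],[0,0,0]],[[0.02,0.029,0],[0,0,0]],[[0.0225,0.035,0],[0,0,0]]]' | tail -4
python3 -m handwheel '[[[0,0,0.005],[0,0,0]],[[0,0,0.01],[0,0,0]],[[0,0,0.01],[0,0,0]]]' | tail -4
```

```text
tool_pos: [0.5312, -0.0205, 0.1642]
orientation: [-180.0, -0.0, 168.9]
force: [1.0, 3.2, -0.5]
opening: 0.0216
tool_pos: [0.5274, -0.0133, 0.1642]
orientation: [-179.9, -0.1, 168.9]
force: [-0.9, -4.3, -0.7]
opening: 0.0219
tool_pos: [0.5282, -0.0129, 0.1624]
orientation: [-180.0, 0.0, 168.9]
force: [0.0, -3.4, 0.8]
opening: 0.0222
```

```bash

python3 -m handwheel '[[[0,0,0.004],[0,0,0]],[[0,0,0.007],[0,0,0]],[[0,0,0.007],[0,0,0]]]' | tail -4
python3 -m handwheel '[[[0,0,0.004],[0,0,0]],[[0,0,0.007],[0,0,0]],[[0,0,0.007],[0,0,0]]]' | tail -4
```

```text
tool_pos: [0.5283, -0.0129, 0.161]
orientation: [-180.0, 0.0, 168.9]
force: [0.5, -4.3, 1.3]
opening: 0.0217
tool_pos: [0.5283, -0.0128, 0.1597]
orientation: [-180.0, 0.0, 168.9]
force: [1.0, -4.2, 3.9]
opening: 0.0219
```

```bash

python3 -m handwheel '[[[0,0,-0.004],[0,0,0]],[[0.003,0.001,-0.004],[0,0,0]],[[0.005,0.002,-0.004],[0,0,0]],[[0.005,0.002,0],[0,0,0]],[[0.005,0.002,0],[0,0,0]]]' | tail -4
python3 -m handwheel '[[[0,0,0.003],[0,0,0]],[[0,0,0.005],[0,0,0]],[[0,0,0.005],[0,0,0]]]' | tail -4
python3 -m handwheel '[[[0,0,0.003],[0,0,0]],[[0,0,0.005],[0,0,0]],[[0,0,0.005],[0,0,0]]]' | tail -4
```

```text
tool_pos: [0.527, -0.0119, 0.1593]
orientation: [180.0, -0.0, 168.9]
force: [-0.6, -1.4, -0.5]
opening: 0.0219
tool_pos: [0.5271, -0.012, 0.1584]
orientation: [180.0, -0.0, 168.9]
force: [-0.6, 0.4, -1.1]
opening: 0.0217
tool_pos: [0.5273, -0.0121, 0.1575]
orientation: [180.0, -0.0, 168.9]
force: [0.3, -0.8, -0.6]
opening: 0.0221
```

```bash

python3 -m handwheel '[[[0,0,0.005],[0,0,0]],[[0,0,0.01],[0,0,0]],[[0,0,0.015],[0,0,0]],[[0,0,0.015],[0,0,0]]]' | tail -4
python3 -m handwheel '[[[-0.004,-0.003,0],[0,0,0]],[[-0.008,-0.006,0],[0,0,0]],[[-0.012,-0.01,0],[0,0,0]],[[-0.0175,-0.0135,0],[0,0,0]],[[-0.0175,-0.0135,0],[0,0,0]]]' | tail -4
python3 -m handwheel '[[[0,0,0.005],[0,0,0]],[[0,0,0.01],[0,0,0]],[[0,0,0.01],[0,0,0]]]' | tail -4
python3 -m handwheel '[[[0,0,0.004],[0,0,0]],[[0,0,0.008],[0,0,0]],[[0,0,0.008],[0,0,0]]]' | tail -4
```

```text
tool_pos: [0.5272, -0.0121, 0.1543]
orientation: [180.0, -0.0, 168.9]
force: [-0.3, 0.2, -1.7]
opening: 0.0214
tool_pos: [0.53, -0.0154, 0.1544]
orientation: [180.0, -0.0, 168.9]
force: [-2.1, 2.0, -0.4]
opening: 0.0219
tool_pos: [0.5299, -0.0155, 0.1523]
orientation: [-180.0, -0.0, 168.9]
force: [-1.6, 1.3, -0.6]
opening: 0.0219
tool_pos: [0.53, -0.0155, 0.1508]
orientation: [-180.0, -0.0, 168.9]
force: [-1.9, 1.4, -0.1]
opening: 0.0218
```

```bash

python3 -m handwheel '[[[0,0,0.004],[0,0,0]],[[0,0,0.008],[0,0,0]],[[0,0,0.01],[0,0,0]],[[0,0,0.01],[0,0,0]]]' | tail -4
python3 -m handwheel '[[[0,0,0.004],[0,0,0]],[[0,0,0.008],[0,0,0]],[[0,0,0.008],[0,0,0]]]' | tail -4
```

```text
tool_pos: [0.5301, -0.0155, 0.1488]
orientation: [-180.0, -0.0, 168.9]
force: [-2.4, 0.3, 0.3]
opening: 0.0218
tool_pos: [0.5302, -0.0155, 0.1472]
orientation: [-180.0, -0.0, 168.9]
force: [-3.1, 0.5, 0.5]
opening: 0.0217
```

```bash

python3 -m handwheel '[[[0.002,0,0],[0,0,0]],[[0.003,0,0.005],[0,0,0]],[[0.003,0,0.01],[0,0,0]],[[0.003,0,0.015],[0,0,0]],[[0.003,0,0.015],[0,0,0]]]' | tail -4
python3 -m handwheel '[[[0,0,0.005],[0,0,0]],[[0,0,0.01],[0,0,0]],[[0,0,0.015],[0,0,0]],[[0,0,0.02],[0,0,0]],[[0,0,0.02],[0,0,0]]]' | tail -4
```

```text
tool_pos: [0.5299, -0.0153, 0.1443]
orientation: [180.0, 0.0, 168.9]
force: [0.4, -0.3, -1.2]
opening: 0.0216
tool_pos: [0.5297, -0.0154, 0.1402]
orientation: [-180.0, 0.0, 168.9]
force: [0.5, -0.6, -1.3]
opening: 0.0217
```

```bash

python3 -m handwheel '[[[0,0,0.01],[0,0,0]],[[0,0,0.02],[0,0,0]],[[0,0,0.03],[0,0,0]],[[0,0,0.04],[0,0,0]],[[0,0,0.05],[0,0,0]]]' | tail -4
python3 -m handwheel '[[[0,0,0.01],[0,0,0]],[[0,0,0.02],[0,0,0]],[[0,0,0.03],[0,0,0]],[[0,0,0.04],[0,0,0]],[[0,0,0.04],[0,0,0]]]' | tail -4
python3 -m handwheel '[[[0,0,0.005],[0,0,0]],[[0,0,0.01],[0,0,0]],[[0,0,0.01],[0,0,0]]]' | tail -4
```

```text
tool_pos: [0.5297, -0.0154, 0.1302]
orientation: [-180.0, 0.0, 168.9]
force: [0.8, -1.5, -0.6]
opening: 0.0219
tool_pos: [0.5296, -0.0154, 0.122]
orientation: [-180.0, -0.0, 168.9]
force: [2.8, -1.3, -2.9]
opening: 0.0219
tool_pos: [0.5297, -0.0154, 0.1203]
orientation: [-180.0, 0.0, 168.9]
force: [1.3, -0.7, -1.1]
opening: 0.0217
```

```bash

python3 -m handwheel '[[[0,0,0.005],[0,0,0]],[[0,0,0.01],[0,0,0]],[[0,0,0.01],[0,0,0]]]' | tail -4
python3 -m handwheel '[[[0,0,0.004],[0,0,0]],[[0,0,0.008],[0,0,0]],[[0,0,0.008],[0,0,0]]]' | tail -4
```

```text
tool_pos: [0.5297, -0.0154, 0.1183]
orientation: [180.0, 0.0, 168.9]
force: [2.3, -1.3, -0.8]
opening: 0.0222
tool_pos: [0.5296, -0.0154, 0.1167]
orientation: [180.0, 0.0, 168.9]
force: [1.2, -1.2, -1.0]
opening: 0.0217
```

```bash

python3 -m handwheel '[[[0,0,0.003],[0,0,0]],[[0,0,0.006],[0,0,0]],[[0,0,0.006],[0,0,0]]]' | tail -4
python3 -m handwheel '[[[0,0,0.003],[0,0,0]],[[0,0,0.006],[0,0,0]],[[0,0,0.006],[0,0,0]]]' | tail -4
```

```text
tool_pos: [0.5297, -0.0154, 0.1162]
orientation: [-180.0, 0.0, 168.9]
force: [-1.5, -1.2, 6.4]
opening: 0.0221
tool_pos: [0.5297, -0.0154, 0.1162]
orientation: [-180.0, 0.0, 169.0]
force: [-5.7, -0.0, 17.3]
opening: 0.0219
```

Seated: z stops at 0.1162 (0.116 expected) and the force rises. Relieving the force, letting go and lifting.

```bash

python3 -m handwheel '[[[0,0,-0.005],[0,0,0]],[[0,0,-0.009],[0,0,0]],[[0,0,-0.009],[0,0,0]]]' | tail -4
python3 -m handwheel '[[[0,0,0],[0,0,0]],[[0,0,0],[0,0,0]],[[0,0,0],[0,0,0]],[[0,0,0],[0,0,0]],[[0,0,0],[0,0,0]]]' -0.4 | tail -4
python3 -m handwheel '[[[0,0,-0.03],[0,0,0]],[[0,0,-0.1],[0,0,0]],[[0,0,-0.25],[0,0,0]],[[0,0,-0.4],[0,0,0]],[[0,0,-0.5],[0,0,0]]]' 
python3 -m handwheel '[[[0,0,-0.1],[0,0,0]],[[0,0,-0.1],[0,0,0]],[[0,0,-0.1],[0,0,0]],[[0,0,-0.1],[0,0,0]]]' 
python3 - <<'E'
from h import *
import pickle
s=snapshot("wrist");pickle.dump(s,open("w6.pkl","wb"));P=cloud(s)
h=s["color"].astype(int)
m=(abs(P[...,0]-.53)<.04)&(abs(P[...,1]+.015)<.03)
k=m&(P[...,2]>.128)&(P[...,2]<.137); r=cv2.minAreaRect((P[k][:,:2]*1000).astype(np.float32)); print("knob top",k.sum(),r,np.median(P[k][:,2]))
e=m&(abs(P[...,2]-.086)<.003)&(h[...,2]>h[...,0]+50); print("ear",e.sum(),cv2.minAreaRect((P[e][:,:2]*1000).astype(np.float32)),np.median(P[e][:,2]))
w=(abs(P[...,2]-.115)<.003)&(abs(P[...,0]-.54)<.1)&(P[...,1]<.06)&(P[...,1]>-.02); print("rim -y edge", w.sum(), P[w][:,:2].min(0))
for n in ("top","side"):
    t=snapshot(n);P=cloud(t);c=t["color"].astype(int)
    k=(abs(P[...,0]-.53)<.03)&(abs(P[...,1]+.015)<.03)&(P[...,2]>.127)&(P[...,2]<.138)
    print(n,"knob",k.sum(),np.median(P[k],0) if k.any() else "")
    k=(abs(P[...,0]-.6)<.06)&(abs(P[...,1]-.17)<.08)&(P[...,2]>.17)&(P[...,2]<.21); print("bottle",k.sum(),np.median(P[k],0),P[k][:,2].max())
    k=(abs(P[...,0]-.54)<.06)&(abs(P[...,1]-.16)<.06)&(c[...,2]>c[...,0]+30)&(P[...,2]>.09); print("dish",k.sum(),np.median(P[k],0),P[k][:,2].max())
    for nm,q in (("jar",(.3967,.3396)),("car",(.7596,-.1165))):
        k=(abs(P[...,0]-q[0])<.05)&(abs(P[...,1]-q[1])<.06)&(P[...,2]>.04)&(P[...,2]<.06); print(nm,np.median(P[k],0))
E
```

```text
tool_pos: [0.5297, -0.0154, 0.1163]
orientation: [180.0, 0.0, 168.9]
force: [0.2, -2.1, 3.1]
opening: 0.0218
tool_pos: [0.5294, -0.0153, 0.1159]
orientation: [-180.0, -0.0, 168.9]
force: [-0.9, 0.1, 0.5]
opening: 0.0492
clock: 22.55
tool_pos: [0.5303, -0.0154, 0.2194]
orientation: [180.0, 0.1, 168.9]
force: [1.5, 0.1, -0.5]
opening: 0.0613
clock: 22.88
tool_pos: [0.5292, -0.0153, 0.236]
orientation: [180.0, -0.0, 168.9]
force: [-0.2, 0.9, -0.5]
opening: 0.0615
knob top 1210 ((530.0556640625, -15.007852554321289), (33.21076202392578, 21.291244506835938), 79.5143814086914) 0.13141275873275113
ear 921 ((528.6635131835938, -11.700119018554688), (53.616580963134766, 35.42070770263672), 78.00725555419922) 0.08561098670855641
rim -y edge 874 [0.47637143 0.00242816]
top knob 48 [ 0.52935425 -0.01539374  0.13214906]
  return _methods._mean(a, axis=axis, dtype=dtype,
  ret = um.true_divide(
Traceback (most recent call last):
ValueError: zero-size array to reduction operation maximum which has no identity
```

```bash
python3 - <<'E'
from h import *
for n in ("top","side"):
    t=snapshot(n);P=cloud(t);c=t["color"].astype(int)
    md=lambda k:(k.sum(),np.median(P[k],0).round(4),P[k][:,2].max().round(4)) if k.any() else None
    print(n,"bottle",md((abs(P[...,0]-.6)<.06)&(abs(P[...,1]-.18)<.08)&(P[...,2]>.16)&(P[...,2]<.21)))
    print("dish",md((abs(P[...,0]-.53)<.06)&(abs(P[...,1]-.16)<.06)&(c[...,2]>c[...,0]+30)&(P[...,2]>.09)&(P[...,2]<.14)))
    for nm,q in (("jar",(.3967,.3396)),("car",(.7596,-.1165))):
        print(nm,md((abs(P[...,0]-q[0])<.05)&(abs(P[...,1]-q[1])<.06)&(P[...,2]>.04)&(P[...,2]<.06)))
o=get_obs();print(o["clock"],o["force"]); close_job()
E
```

```text
top bottle None
dish (np.int64(89), array([0.5106, 0.156 , 0.1101]), np.float64(0.1151))
jar (np.int64(83), array([0.3942, 0.3632, 0.048 ]), np.float64(0.0543))
car (np.int64(142), array([ 0.7618, -0.1247,  0.0495]), np.float64(0.0548))
side bottle (np.int64(250), array([0.6016, 0.1745, 0.1758]), np.float64(0.202))
dish (np.int64(334), array([0.5304, 0.1582, 0.1113]), np.float64(0.1188))
jar (np.int64(193), array([0.3979, 0.3375, 0.0472]), np.float64(0.0503))
car (np.int64(228), array([ 0.7608, -0.1296,  0.0484]), np.float64(0.052))
23.0833 [-0.23102261 -0.12958386  0.42464084]
the job is handed in; nothing more can be done
```

The tray is aligned, the pin is seated through the ear, both rings and the boss, and I handed the job in at about 23 s. No verdict is reported.

**What I did:**
- I slid the upper tray by its ear until it sat square over the lower one.
- I took the pin from the rack and felt it through the beech ring, then the orange ring, then the boss. Readings while feeling it through stayed around 5 N.
- At the seat the last push read about 17 N, after which I eased off, let go and lifted clear.

**Last checks:**
- **Pin:** the knob top is at about 0.1315 m, against 0.132 m expected for fully home. The pin axis is within about 0.5 mm of my estimate of the boss axis.
- **Tray:** the ear reads at the right height and about 1° off square. Its hole is roughly 2 mm from the boss hole, against a limit of 4 mm. Feeling the pin through nudged the tray, so this is less exact than my first alignment.
- **Bottle:** its top is at 0.202 m in the side view, so it is standing. The arm hid it in the top view, so only one camera confirms this.
- **Dish:** it is standing, but its top read 0.115–0.119 m, against 0.129 m at its knob at the start. I put that down to the colour filter or the arm's occlusion and did not follow it up.
- **Jar and car:** the side view puts the jar within about 2 mm of its start. The car read about 13 mm from a single pixel taken at the start, which is mostly a difference in how I measured. The top view put the jar 24 mm off in y, which disagrees with the side view. I trust the side view, because the arm never came near the jar or the car.

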